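# Close the oil sprayer's click-stop cap, then open its air valve

### The job

The oil sprayer for the cutters has just been topped up: turn its slanted orange filler cap clockwise until it is fully home and its ratchet clicks and slips, and stop within three clicks. Only then swing the blue air lever all the way round until it lies along the pipe. Leave the ramekin, mould and brush where they are and let go of the sprayer.

Things in the scene. Friction and masses are not known exactly. Their poses are not given: they have to be found in the camera images.
- tank: Stainless oil spray tank, 200 mm wide, 217 tall, fixed. Origin under its centre at table height, z up. The filler neck leans 30 deg from vertical to the tank's -y (15 deg round to -x). In the middle of its top a brass tee (32 mm block, top 261 up); the air pipe runs on to +x, ball valve pivot at x 45, blue hose. 40 mm gauge at x -75, y 27, top 244 up. Spray lance upright at x 107, y -50, to 240 up. Carrying handle at +y, 180 up.
- cap_grip (a point): Centre of the straight grip bar on the orange filler cap (64 mm disc, 12 thick). Bar 56 long, 14 thick, standing 35 above the disc; this point is on the cap's axis, 13.5 below the bar's top, 21.5 above the disc. x along the bar (white dash at +x end), y across it, z along the neck outwards, 30 deg from vertical. Tightens clockwise seen from outside: about -z. The cap does not move along its axis.
- cap_thread (a joint): Clockwise turn (rad) of the black threaded skirt, 77 mm wide, under the orange disc: 2.40 is fully home at its stop (its white rib then meets the white line on the neck's flange); it starts 0.6 to 2.2 short. Turning the bar clockwise carries it along, drag about 0.2 N m; turning the bar back unscrews it; let go, it stays but for a spring-back of up to 0.05.
- cap_click (a joint): Clockwise slip (rad) of orange disc and bar on the black skirt, 0 at the start. Stays within 0.2 of 0 until the skirt is home; then the ratchet gives way at about 0.3 N m and the bar goes on alone, 12 clicks a turn: the first is passed at 0.26 and complete at 0.35, the next ones follow every 0.52. The bar's turn is cap_thread + cap_click.
- lever_grip (a point): Middle of the blue sleeve on the air valve's lever, 80 mm from its upright pivot, 289 mm above the table. Sleeve 66 mm long, 16 wide, 12 thick, free below it by 22 mm or more. y along the lever away from the pivot, z up.
- air_valve (a joint): Angle (rad) of the air lever about its upright pivot: 0 shut (across the pipe, to the tank's +y), growing anticlockwise from above to 1.571 open at its stop (along the pipe, over the tee, to the tank's -x). Starts at 0 to 0.12. Stays where left; 0.25 N m moves it.
- ramekin_mid (a point): Bystander: red glazed ramekin, 90 mm across, 50 mm tall, loose. Centre, half-way up.
- mould_mid (a point): Bystander: maple picture mould, 150 (x) x 90 (y) x 22 mm, loose, lying flat. Centre.
- brush_mid (a point): Bystander: wooden brush, 200 mm long along x and 20 mm thick, loose. Centre. To its +y, from about y = 0.35 m on, stands the low cutter chest (fixed) with its drawer pulled out and cutters standing in it up to 115 mm high.

How it is judged:
By the outcome, as a careful person would: the job done as asked, in the order asked, and still so for the second after the job is handed in, with the robot touching nothing.
It also fails if it takes over 67 s, if anything falls off the work surface, if the arm or the gripper's body presses on something with over 40 N, if the wrist force passes 120 N, or if a joint passes its speed limit or range.

### The arm

A 7-joint arm with a two-finger parallel gripper is mounted at the origin on the work surface. World frame = base frame: x ahead of the robot, y to its left, z up, the work surface at z = 0. Lengths are in m, angles in rad, forces in N, time in s.
With the tool pointing down it reaches from about 0.4 to 0.75 m from the base axis. Payload 19.5 kg.
Tool frame: the origin (TCP) lies at the very end of the fingers, on their centre line; the grasp point (between the pads) lies arm.pinch_z behind it (arm.pinch_z is the distance from the TCP to the grasp point, in m); z points along the fingers, y is the line along which they close (so a half turn about z gives the same grasp; the last joint's range is limited). The gripper opens to 85 mm and grips with 20 to 120 N. Pads are 22 mm wide; open, the fingers measure 114 mm over their backs; the gripper's body (76 mm by 85 mm) begins 54 mm behind the grasp point. The pads swing forward as they close: fully open they stand 13 mm farther back than shut.
Start: joints at [-1.329, 0.707, -0.028, 1.485, 0.022, 0.951, -0.075], TCP at [0.161, 0.552, 0.231] pointing down, gripper open.
Joint ranges: [-2.71, 2.71], [-0.32, 2.16], [-1.57, 1.52], [0, 2.45], [-1.46, 4.6], [0, 2.02], [-2.83, 2.83]. Speed limits (rad/s): [1.89, 1.89, 2.57, 2.57, 3.01, 3.01, 3.01].

### API

Orientations are given as a rotation vector (axis times angle).
In Python, from workcell import arm, snapshot gives the robot as it stands.
- The arm moves only by the tool step_arm, never from a script. Its arguments are lists of equal length, an entry for each row: "offset": the shift along the tool's x, y, z in m, a list of three; "rotation": the turn, a rotation vector about the tool's x, y, z in degrees, a list of three. In form: {"offset": [[x, y, z], ...], "rotation": [[ax, ay, az], ...]}. A call has 1 to 10 rows; each row shifts and turns the commanded pose from where the row before left it, along the tool's axes as they then stand; what a row does not reach is not made up. A row lasts 1/8 s, in which the tool goes at most 62.5 mm and 10.7 degrees, less where a joint would pass 70% of its speed; a pose out of reach is approached as far as the arm can. A call is refused whole if a number of a shift passes 0.0625 or a number of a turn 10.7, either way. A call with a gripper value outside its range is refused whole. "claw" is the gripper's target within -1 to 1 (shut at 1, half-way at 0, fully open at -1), set as the call begins (left out, the last holds). The fingers move at their own pace and stop on an object; "grip_force" is the grip in N (left out, the last holds). Time passes only in rows, so rows that do not move let the fingers close. It gives the time, the measured TCP pose, the force, the opening and the grip force at its end, in the units of the state.
- arm.get_obs(): the state, without advancing time (a new reading comes with each control period).
- snapshot(name): name is "scene" or "side" or "wrist"; returns a dict with "image" (384x512x3 uint8, red, green, blue), "z_map" (384x512 float32, m along the optical axis (not along the pixel's ray), 0 where there is no reading), "fx", "fy", "cx", "cy" (pixels), "rvec" (rotation vector, rad) and "tvec" (3), from world to camera coordinates, as OpenCV has them. Camera axes: x right, y down, z forward; pixel columns grow to the right and rows downward; lengths in m; the calibration is good to about 2 mm. A picture is of the moment at which its call begins.
- arm.hand_in(): hands the job in; it is judged then, once.
The state is a dict: "clock": time; "joint_positions": joint angles; "joint_velocities": joint speeds; "tau": joint torques, N m; "position": TCP position; "orientation": TCP orientation; "wrist_force": force on the tool from outside, world axes, zero at the start; "torque": the same for the moment, N m; "grip_width": finger opening in m; "gripper_force": force on a finger pad.
Only numpy, scipy, OpenCV 4.12 (cv2) and the standard library are available. Lean on these libraries where they do the work, as an engineer would, in place of code of your own. Each camera call takes 0.05 s, during which the arm holds its last target. There are 200 camera calls.

## Working session

There is one attempt and no reset: what is moved stays moved. The work goes in short steps, Python scripts to look and compute and a tool call to move; the robot and the scene stay as the last step left them, time stands still between calls to the robot, and variables do not carry over. Pictures are saved under pics/ and viewed, at most 10 in all, crops included, and the job is handed in when it is done.

Besides the shell and the picture viewer there is one more tool, called by a JSON object that holds its "method" and its "body", one argument or row to a line. step_arm: Moves the arm, as the interface text tells. Its arguments: {"type":"object","properties":{"offset":{"type":"array"},"rotation":{"type":"array"},"claw":{"type":"number"},"grip_force":{"type":"number"}},"required":["offset","rotation"]}

```bash
ls; mkdir -p pics; cat > h.py <<'E'
import numpy as np, cv2
from scipy.spatial.transform import Rotation as R
from workcell import arm, snapshot
def world(s,mask=None):
    z=s['z_map'];v,u=np.mgrid[:z.shape[0],:z.shape[1]]
    P=np.stack([(u-s['cx'])/s['fx']*z,(v-s['cy'])/s['fy']*z,z],-1)
    M=R.from_rotvec(np.ravel(s['rvec'])).as_matrix()
    W=(P-np.ravel(s['tvec']))@M
    W[z<=0]=np.nan
    return W
def save(s,n,crop=None,k=1):
    im=s['image'][...,::-1]
    if crop: im=im[crop[1]:crop[3],crop[0]:crop[2]]
    cv2.imwrite('pics/'+n,cv2.resize(im,None,fx=k,fy=k,interpolation=cv2.INTER_CUBIC))
E
python3 - <<'E'
from h import *
import pickle
o=arm.get_obs();print(o,arm.pinch_z)
a=snapshot('scene');b=snapshot('side')
pickle.dump((a,b),open('s.pkl','wb'))
im=np.vstack([a['image'],b['image']])[...,::-1]
cv2.imwrite('pics/a.png',np.hstack([a['image'],b['image']])[:,:,::-1][:, :1024] if 0 else cv2.resize(a['image'][...,::-1],(780,585)))
cv2.imwrite('pics/b.png',cv2.resize(b['image'][...,::-1],(780,585)))
for s in(a,b):
  M=R.from_rotvec(np.ravel(s['rvec'])).as_matrix();print(-M.T@np.ravel(s['tvec']),M[2])
E
```

```text
pics
{'clock': 0.0, 'joint_positions': array([-1.32870849,  0.70710382, -0.02761511,  1.48502427,  0.02201005,
        0.9509084 , -0.07550562]), 'joint_velocities': array([ 0.0014972 ,  0.00158331, -0.00015993, -0.00047913,  0.00193437,
        0.00083853,  0.0006797 ]), 'tau': array([-8.29676628e-04, -8.83208942e+01,  1.23424754e+00, -2.36166304e+01,
        1.68784132e-02,  6.53110779e-03, -5.87205037e-06]), 'position': array([0.16092327, 0.55173017, 0.23082106]), 'orientation': array([-4.44263340e-01, -3.10990582e+00,  1.78326153e-03]), 'wrist_force': array([-0.64807332, -0.34997398,  0.27170348]), 'torque': array([ 0.05515645, -0.00285048, -0.03273422]), 'gripper_force': 0.0, 'grip_width': 0.08552209602734616} 0.0187
[1.24697746 0.32902964 1.21883636] [-0.54201751 -0.27344703 -0.79463434]
[ 0.27402738 -0.97004963  0.73075034] [ 0.21272582  0.84564482 -0.48952279]
```

View pics/a.png

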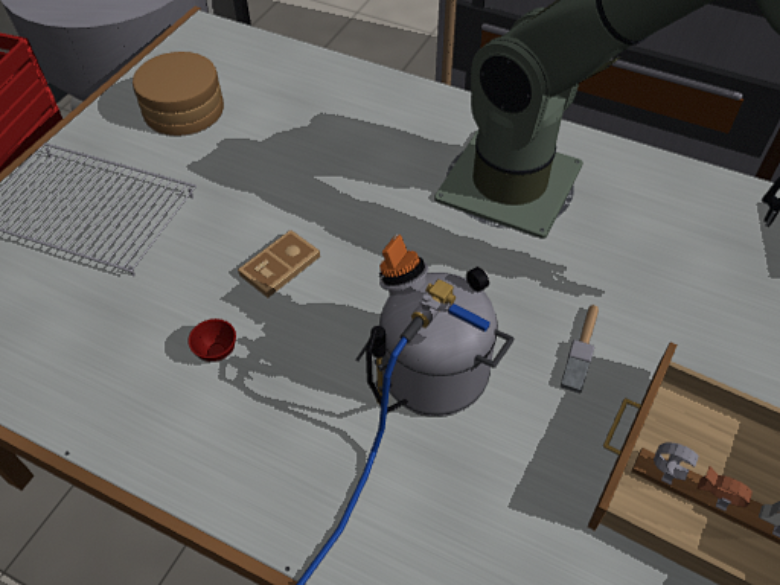

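View pics/b.png

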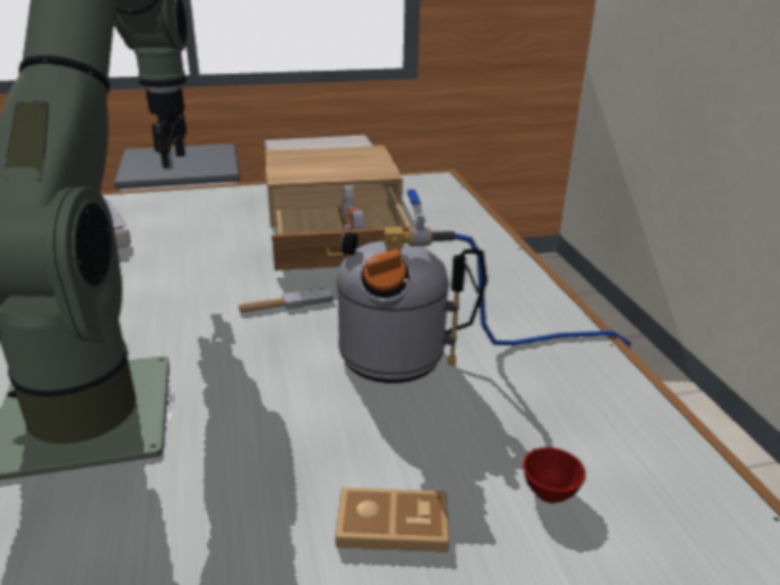

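The scene view shows the cap's orange bar near (396,250) and the lever sleeve near (468,317), with the tank centred near (437,330). The side view shows the cap at (384,270).

```bash
python3 - <<'E'
from h import *
import pickle
a,b=pickle.load(open('s.pkl','rb'))
for n,s in(('a',a),('b',b)):
  W=world(s);h=cv2.cvtColor(s['image'],cv2.COLOR_RGB2HSV)
  H,S,V=h[...,0],h[...,1],h[...,2]
  x,y,z=W[...,0],W[...,1],W[...,2]
  reg=(z>.2)&(z<.34)&(x>.25)&(x<.85)&(abs(y)<.3)
  o=reg&(H<16)&(S>190)&(V>90); bl=reg&(H>100)&(H<125)&(S>150)&(z>.27)
  for nm,m in(('orange',o),('blue',bl)):
    P=W[m]
    if len(P)<5: print(n,nm,len(P));continue
    print(n,nm,len(P),P.mean(0).round(4),P.min(0).round(3),P.max(0).round(3))
    v,u=np.nonzero(m);print(u.min(),u.max(),v.min(),v.max())
  P=W[bl&(z>.285)]
  if len(P)>5:
    c=P.mean(0);w,V_=np.linalg.eigh(np.cov((P-c).T));print('lever',c,V_[:,2],np.ptp((P-c)@V_[:,2]))
  # tank wall circle
  st=(z>.05)&(z<.13)&(x>.35)&(x<.85)&(abs(y)<.25)&(S<60)
  P=W[st][:,:2]
  from scipy.optimize import least_squares
  f=least_squares(lambda p:np.hypot(*(P-p[:2]).T)-.1,[.6,0],loss='soft_l1',f_scale=.003);print('tank',f.x,len(P),np.median(abs(f.fun)))
  br=reg&(H>15)&(H<32)&(S>110)&(z>.25); P=W[br];print('brass',P.mean(0),len(P))
E
```

```text
a orange 143 [ 0.5052 -0.0322  0.2487] [ 0.473 -0.062  0.226] [ 0.537 -0.003  0.275]
250 274 155 181
a blue 181 [0.5984 0.1292 0.2945] [0.584 0.096 0.288] [0.609 0.162 0.299]
294 320 200 216
lever [0.59841156 0.12916215 0.29446809] [-1.20643667e-01 -9.92695649e-01 -6.73539732e-04] 0.06517303646894371
tank [0.54239829 0.05864605] 1034 0.0008208278996554783
brass [0.5555762  0.06000053 0.25869569] 200
b orange 57 [ 0.497  -0.0513  0.2373] [ 0.471 -0.068  0.217] [ 0.525 -0.029  0.267]
240 262 169 188
b blue 31 [0.5917 0.1192 0.2947] [0.586 0.092 0.292] [0.599 0.148 0.296]
269 274 125 132
lever [0.59166593 0.1191952  0.2947137 ] [-0.12647261 -0.99193512 -0.00832982] 0.05647976775128404
tank [0.54394646 0.05984452] 1951 0.0012658253514131468
brass [0.54385635 0.05110908 0.25681914] 130
```

```bash
cat >> h.py <<'E'
def axis(yaw):
    t=np.radians(-105)+yaw
    return np.array([.5*np.cos(t),.5*np.sin(t),np.sqrt(.75)])
def plan(Tp,Tr,n=None,p=None,r=None):
    """rows from the current (or given) pose to target pos/Rotation: straight, equal steps"""
    o=arm.get_obs()
    p=o['position'] if p is None else p; r=R.from_rotvec(o['orientation']) if r is None else r
    d=r.inv().apply(np.asarray(Tp)-p); w=(r.inv()*Tr).as_rotvec(degrees=True)
    return d,w
def rows(Tp,Tr,n,**k):
    o=arm.get_obs();p=k.get('p',o['position']);r=k.get('r',R.from_rotvec(o['orientation']))
    w=(r.inv()*Tr).as_rotvec()/n;dp=(np.asarray(Tp)-p)/n;O=[];A=[]
    for i in range(n):
        O.append(np.round(r.inv().apply(dp),4).tolist());A.append(np.round(np.degrees(w),2).tolist())
        p=p+dp;r=r*R.from_rotvec(w)
    print(n,'offset',O,'rotation',A);return p,r
E
python3 - <<'E'
from h import *
import pickle
a,b=pickle.load(open('s.pkl','rb'))
yaw=-.18
ax=axis(yaw);print('axis',ax)
ex=np.cross([0,0,1.],ax);ex/=np.linalg.norm(ex);ey=np.cross(ax,ex)
B=np.array([ex,ey,ax])
for s in(a,b):
  W=world(s);h=cv2.cvtColor(s['image'],cv2.COLOR_RGB2HSV);H,S,V=[h[...,i] for i in range(3)]
  x,y,z=W[...,0],W[...,1],W[...,2]
  o=(z>.2)&(z<.34)&(x>.25)&(x<.85)&(abs(y)<.3)&(H<16)&(S>190)&(V>90)
  P=W[o]@B.T; t=P[:,2].max();print('axial',np.percentile(P[:,2],[0,10,25,50,75,90,100]))
  Q=P[P[:,2]>np.percentile(P[:,2],98)-.02];c=Q[:,:2].mean(0);w,v=np.linalg.eigh(np.cov((Q[:,:2]-c).T))
  print(len(Q),c,v[:,1],np.sqrt(w),np.ptp((Q[:,:2]-c)@v[:,1]), 'dir world',B[:2].T@v[:,1],'centre top',B.T@np.r_[c,np.percentile(Q[:,2],95)])
print(R.from_rotvec(arm.get_obs()['orientation']).as_matrix())
E
```

```text
axis [-0.21378339 -0.45199188  0.8660254 ]
axial [0.10103361 0.10834543 0.11366333 0.11528406 0.13038101 0.14900772
 0.1507463 ]
36 [0.470327   0.27962686] [-0.91827296 -0.39594794] [0.00332756 0.01793074] 0.050063176589654056 dir world [-0.97671691  0.08264609 -0.19797397] centre top [ 0.4966225  -0.05002333  0.26979512]
axial [0.10754679 0.11086592 0.11318577 0.1158549  0.12773059 0.14641057
 0.14995492]
14 [0.46793425 0.26691705] [-0.89376616 -0.44853322] [0.00142025 0.01595346] 0.04554179666301991 dir world [-0.97403464  0.03100021 -0.22426661] centre top [ 0.48988388 -0.05867429  0.2629111 ]
[[-9.60006655e-01  2.79977112e-01 -1.99212943e-04]
 [ 2.79977177e-01  9.60006253e-01 -8.79612561e-04]
 [-5.50257135e-05 -9.00208990e-04 -9.99999593e-01]]
```

```bash
python3 - <<'E'
from h import *
ax=axis(-.18);G=np.array([.495,-.054,.268])-.0135*ax
b=np.array([.976,-.057,.21]);b-=b@ax*ax;b/=np.linalg.norm(b)
z=-ax;x=-b;y=np.cross(z,x);T=R.from_matrix(np.array([x,y,z]).T)
r0=R.from_rotvec(arm.get_obs()['orientation'])
p,r=rows([.32,.38,.42],r0,9)
p,r=rows([.47,.05,.42],R.from_rotvec(.6*(T*r0.inv()).as_rotvec())*r0,10,p=p,r=r)
p,r=rows(G+.12*ax,T,6,p=p,r=r);print(G,p,T.as_rotvec())
E
```

```text
9 offset [[-0.0223, -0.0134, -0.021], [-0.0223, -0.0134, -0.021], [-0.0223, -0.0134, -0.021], [-0.0223, -0.0134, -0.021], [-0.0223, -0.0134, -0.021], [-0.0223, -0.0134, -0.021], [-0.0223, -0.0134, -0.021], [-0.0223, -0.0134, -0.021], [-0.0223, -0.0134, -0.021]] rotation [[0.0, 0.0, 0.0], [0.0, 0.0, 0.0], [0.0, 0.0, 0.0], [0.0, 0.0, 0.0], [0.0, 0.0, 0.0], [0.0, 0.0, 0.0], [0.0, 0.0, 0.0], [0.0, 0.0, 0.0], [0.0, 0.0, 0.0]]
10 offset [[-0.0236, -0.0275, 0.0], [-0.0232, -0.0279, -0.0006], [-0.0227, -0.0282, -0.0012], [-0.0223, -0.0285, -0.0019], [-0.0219, -0.0288, -0.0025], [-0.0214, -0.0291, -0.0032], [-0.021, -0.0293, -0.0039], [-0.0205, -0.0295, -0.0046], [-0.0201, -0.0297, -0.0053], [-0.0197, -0.0299, -0.006]] rotation [[-1.73, -0.53, -0.93], [-1.73, -0.53, -0.93], [-1.73, -0.53, -0.93], [-1.73, -0.53, -0.93], [-1.73, -0.53, -0.93], [-1.73, -0.53, -0.93], [-1.73, -0.53, -0.93], [-1.73, -0.53, -0.93], [-1.73, -0.53, -0.93], [-1.73, -0.53, -0.93]]
6 offset [[-0.0027, -0.027, 0.0026], [-0.0021, -0.0271, 0.0018], [-0.0016, -0.0272, 0.0009], [-0.0012, -0.0272, -0.0], [-0.0007, -0.0272, -0.0009], [-0.0002, -0.0272, -0.0018]] rotation [[-1.92, -0.59, -1.03], [-1.92, -0.59, -1.03], [-1.92, -0.59, -1.03], [-1.92, -0.59, -1.03], [-1.92, -0.59, -1.03], [-1.92, -0.59, -1.03]]
[ 0.49788608 -0.04789811  0.25630866] [ 0.47223207 -0.10213714  0.36023171] [0.00905872 2.83896255 0.68869622]
```

{"method": "step_arm", "body": {
  "offset": [
    [-0.0223,-0.0134,-0.021],
    [-0.0223,-0.0134,-0.021],
    [-0.0223,-0.0134,-0.021],
    [-0.0223,-0.0134,-0.021],
    [-0.0223,-0.0134,-0.021],
    [-0.0223,-0.0134,-0.021],
    [-0.0223,-0.0134,-0.021],
    [-0.0223,-0.0134,-0.021],
    [-0.0223,-0.0134,-0.021]
  ],
  "rotation": [
    [0,0,0],
    [0,0,0],
    [0,0,0],
    [0,0,0],
    [0,0,0],
    [0,0,0],
    [0,0,0],
    [0,0,0],
    [0,0,0]
  ]
}}

```text
clock: 1.23
position: [0.3203, 0.3792, 0.4208]
orientation: [-0.444, -3.11, 0.001]
wrist_force: [0.4, 0.7, 0.5]
grip_width: 0.0852
gripper_force: 0.0
```

{"method": "step_arm", "body": {
  "offset": [
    [-0.0236,-0.0275,0],
    [-0.0232,-0.0279,-0.0006],
    [-0.0227,-0.0282,-0.0012],
    [-0.0223,-0.0285,-0.0019],
    [-0.0219,-0.0288,-0.0025],
    [-0.0214,-0.0291,-0.0032],
    [-0.021,-0.0293,-0.0039],
    [-0.0205,-0.0295,-0.0046],
    [-0.0201,-0.0297,-0.0053],
    [-0.0197,-0.0299,-0.006]
  ],
  "rotation": [
    [-1.73,-0.53,-0.93],
    [-1.73,-0.53,-0.93],
    [-1.73,-0.53,-0.93],
    [-1.73,-0.53,-0.93],
    [-1.73,-0.53,-0.93],
    [-1.73,-0.53,-0.93],
    [-1.73,-0.53,-0.93],
    [-1.73,-0.53,-0.93],
    [-1.73,-0.53,-0.93],
    [-1.73,-0.53,-0.93]
  ]
}}

```text
clock: 2.48
position: [0.4702, 0.0488, 0.42]
orientation: [0.178, 2.971, 0.43]
wrist_force: [0.8, 1.3, -0.1]
grip_width: 0.0852
gripper_force: 0.0
```

{"method": "step_arm", "body": {
  "offset": [
    [-0.0027,-0.027,0.0026],
    [-0.0021,-0.0271,0.0018],
    [-0.0016,-0.0272,0.0009],
    [-0.0012,-0.0272,0],
    [-0.0007,-0.0272,-0.0009],
    [-0.0002,-0.0272,-0.0018],
    [0,0,0],
    [0,0,0]
  ],
  "rotation": [
    [-1.92,-0.59,-1.03],
    [-1.92,-0.59,-1.03],
    [-1.92,-0.59,-1.03],
    [-1.92,-0.59,-1.03],
    [-1.92,-0.59,-1.03],
    [-1.92,-0.59,-1.03],
    [0,0,0],
    [0,0,0]
  ]
}}

```text
clock: 3.48
position: [0.4721, -0.1015, 0.3601]
orientation: [0.01, 2.838, 0.69]
wrist_force: [-0.4, 0.6, 0.1]
grip_width: 0.0855
gripper_force: 0.0
```

Tracks very well. Close look.

```bash
cat > bar.py <<'E'
from h import *
import sys
s=snapshot('wrist');save(s,sys.argv[1],k=1.5)
o=arm.get_obs();print('q',o['joint_positions'].round(3))
W=world(s);h=cv2.cvtColor(s['image'],cv2.COLOR_RGB2HSV);H,S,V=[h[...,i] for i in range(3)]
m=(H<18)&(S>150)&(V>70)&(W[...,2]>.2)&(W[...,2]<.32)
ax=axis(-.18)
P=W[m];print(len(P))
# refine axis by the disc plane
t=P@ax;ps=[]
hist,e=np.histogram(t,60);print(np.c_[e[:-1],hist][hist>len(P)*.03].round(4).tolist())
pk=np.percentile(t,98)
top=P[abs(t-pk)<.003]
for nm,Q in(('top',top),('disc',P[abs(t-(pk-.035))<.003])):
  if len(Q)<20: continue
  c=Q.mean(0);u,sv,vt=np.linalg.svd(Q-c,full_matrices=False);n=vt[2]*np.sign(vt[2,2])
  print(nm,len(Q),'c',c.round(4),'n',n.round(3),'long',vt[0].round(3),'ext',np.ptp((Q-c)@vt[0]).round(4),np.ptp((Q-c)@vt[1]).round(4))
c=top.mean(0)
r=R.from_rotvec(o['orientation'])
print('grip in tool',r.inv().apply(c-.0135*ax-o['position']).round(4),'axis in tool',r.inv().apply(ax).round(3))
u=np.linalg.svd(top-c,full_matrices=False)[2][0];print('bar in tool',r.inv().apply(u).round(3))
E
python3 bar.py c.png
```

```text
q [ 0.502  0.448 -0.055  1.683 -0.571  1.091  2.307]
3602
[[0.1116, 118.0], [0.1132, 1121.0], [0.1148, 1142.0], [0.1471, 160.0], [0.1487, 530.0], [0.1503, 155.0]]
top 822 c [ 0.4953 -0.0521  0.2677] n [-0.199 -0.462  0.864] long [0.97 0.03 0.24] ext 0.0551 0.0139
disc 2417 c [ 0.4996 -0.0356  0.2374] n [-0.193 -0.463  0.865] long [ 0.096 -0.887 -0.453] ext 0.0667 0.066
grip in tool [-1.000e-04  6.000e-04  1.209e-01] axis in tool [-0.001  0.001 -1.   ]
bar in tool [-0.996  0.091  0.014]
```

View pics/c.png

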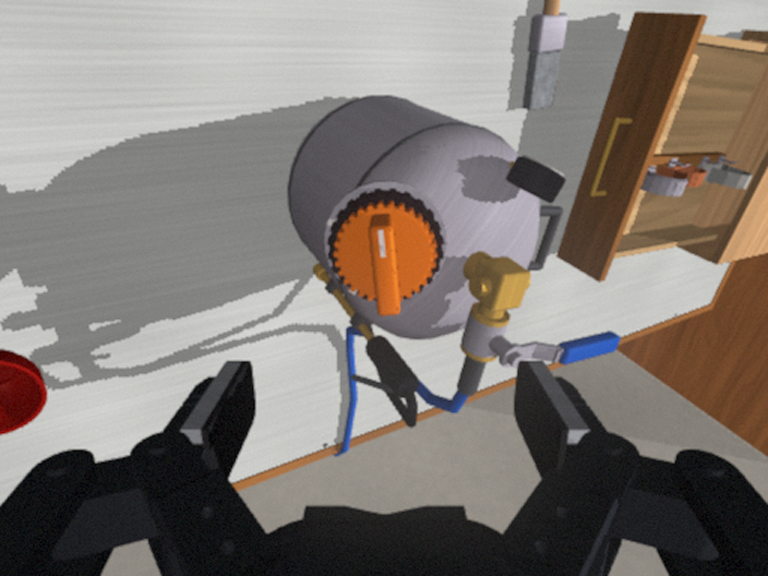

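The wrist view shows the cap straight on, with the bar running from (380,218) to (390,310) and its dash at the upper end. The tool axis is right on it, and the bar is about 5° off the tool x axis.

```bash
python3 - <<'E'
from h import *
ax=axis(-.15);G=np.array([.4953,-.0521,.2677])-.0135*ax
b=np.array([.97,.03,.24]);b-=b@ax*ax;b/=np.linalg.norm(b)
z=-ax;x=-b;y=np.cross(z,x);T=R.from_matrix(np.array([x,y,z]).T)
p,r=rows(G-.0165*ax+.1*ax,T,2)
p,r=rows(G-.0165*ax,T,6,p=p,r=r)
print(G,T.as_rotvec())
E
```

```text
2 offset [[-0.0006, 0.0001, 0.0187], [-0.0007, 0.0, 0.0187]] rotation [[-0.18, 0.4, -2.61], [-0.18, 0.4, -2.61]]
6 offset [[-0.0, -0.0, 0.0167], [-0.0, -0.0, 0.0167], [-0.0, -0.0, 0.0167], [-0.0, -0.0, 0.0167], [-0.0, -0.0, 0.0167], [-0.0, -0.0, 0.0167]] rotation [[0.0, -0.0, 0.0], [0.0, -0.0, 0.0], [0.0, -0.0, 0.0], [0.0, -0.0, 0.0], [0.0, -0.0, 0.0], [0.0, -0.0, 0.0]]
[ 0.49800175 -0.04591429  0.25600866] [-0.12609096  2.82940715  0.68123552]
```

{"method": "step_arm", "body": {
  "offset": [
    [-0.0006,0.0001,0.0187],
    [-0.0007,0,0.0187],
    [0,0,0.0167],
    [0,0,0.0167],
    [0,0,0.0167],
    [0,0,0.0167],
    [0,0,0.0167],
    [0,0,0.0167],
    [0,0,0]
  ],
  "rotation": [
    [-0.18,0.4,-2.61],
    [-0.18,0.4,-2.61],
    [0,0,0],
    [0,0,0],
    [0,0,0],
    [0,0,0],
    [0,0,0],
    [0,0,0],
    [0,0,0]
  ]
}}

```text
clock: 4.65
position: [0.5012, -0.038, 0.2411]
orientation: [-0.127, 2.83, 0.683]
wrist_force: [0.1, -0.3, 0.8]
grip_width: 0.0856
gripper_force: 0.0
```

{"method": "step_arm", "body": {
  "offset": [
    [0,0,0],
    [0,0,0],
    [0,0,0],
    [0,0,0],
    [0,0,0],
    [0,0,0],
    [0,0,0],
    [0,0,0]
  ],
  "rotation": [
    [0,0,0],
    [0,0,0],
    [0,0,0],
    [0,0,0],
    [0,0,0],
    [0,0,0],
    [0,0,0],
    [0,0,0]
  ],
  "claw": 1,
  "grip_force": 60
}}

```text
clock: 5.65
position: [0.5014, -0.0392, 0.2415]
orientation: [-0.124, 2.829, 0.681]
wrist_force: [-2.3, -1.2, 5.8]
grip_width: 0.013
gripper_force: 60.0
```

```bash
cat > st.py <<'E'
from h import *
o=arm.get_obs();r=R.from_rotvec(o['orientation']);ax=axis(-.15)
G=np.array([.4980,-.0459,.2560])
m=r.as_matrix()
T0=R.from_rotvec([-.12609,2.8294,.68124])
print('t',o['clock'],'turn',np.degrees((T0.inv()*r).as_rotvec()).round(2),'F_tool',r.inv().apply(o['wrist_force']).round(2),'M_tool',r.inv().apply(o['torque']).round(3),'q',o['joint_positions'].round(2),'tau7',o['tau'][6].round(3),'w',o['grip_width'],o['gripper_force'],'dev',r.inv().apply(o['position']-(G-.0165*ax)).round(4))
E
python3 st.py
```

```text
t 5.65 turn [ 0.   -0.04  0.06] F_tool [ 0.83  1.75 -6.07] M_tool [-0.023  0.402 -0.044] q [ 0.42  0.61 -0.16  1.88 -0.69  0.71  2.49] tau7 -0.012 w 0.013022243911374978 60.045268535614014 dev [ 0.     -0.0009 -0.0002]
```

{"method": "step_arm", "body": {
  "offset": [
    [0,0,0],
    [0,0,0],
    [0,0,0],
    [0,0,0],
    [0,0,0],
    [0,0,0]
  ],
  "rotation": [
    [0,0,4],
    [0,0,4],
    [0,0,4],
    [0,0,4],
    [0,0,4],
    [0,0,4]
  ]
}}

```text
clock: 6.4
position: [0.5013, -0.0392, 0.2415]
orientation: [0.484, 2.878, 0.759]
wrist_force: [-1.6, -2.1, 6.1]
grip_width: 0.013
gripper_force: 60.1
```

```bash
python3 st.py
```

```text
t 6.4 turn [-1.000e-02 -3.000e-02  2.418e+01] F_tool [ 0.54  0.9  -6.6 ] M_tool [ 0.259  0.566 -0.205] q [ 0.35  0.61 -0.04  1.88 -0.77  0.76  2.15] tau7 1.329 w 0.013000368268960153 60.05581498146057 dev [-0.0002 -0.0008 -0.0002]
```

{"method": "step_arm", "body": {
  "offset": [
    [0,0,0],
    [0,0,0],
    [0,0,0],
    [0,0,0]
  ],
  "rotation": [
    [0,0,3],
    [0,0,3],
    [0,0,3],
    [0,0,3]
  ]
}}

```text
clock: 6.9
position: [0.5013, -0.0392, 0.2415]
orientation: [0.794, 2.858, 0.787]
wrist_force: [-2.9, -1.1, 6.0]
grip_width: 0.0129
gripper_force: 60.1
```

```bash
python3 st.py
```

```text
t 6.9 turn [-2.000e-02 -3.000e-02  3.614e+01] F_tool [ 2.39  0.83 -6.29] M_tool [ 0.4    0.526 -0.163] q [ 0.31  0.61  0.02  1.88 -0.81  0.78  1.98] tau7 0.977 w 0.012930481846004652 60.08571445941925 dev [-0.0004 -0.0007 -0.0002]
```

{"method": "step_arm", "body": {
  "offset": [
    [0,0,0],
    [0,0,0],
    [0,0,0],
    [0,0,0]
  ],
  "rotation": [
    [0,0,3],
    [0,0,3],
    [0,0,3],
    [0,0,3]
  ]
}}

```text
clock: 7.4
position: [0.5013, -0.0391, 0.2415]
orientation: [1.106, 2.806, 0.808]
wrist_force: [-3.5, -0.9, 5.6]
grip_width: 0.0135
gripper_force: 60.1
```

```bash
python3 st.py
```

```text
t 7.4 turn [-2.000e-02 -2.000e-02  4.814e+01] F_tool [ 3.02 -0.16 -5.94] M_tool [ 0.422  0.464 -0.168] q [ 0.28  0.61  0.08  1.88 -0.84  0.8   1.81] tau7 0.993 w 0.013537516543719373 60.10245501995087 dev [-0.0005 -0.0006 -0.0002]
```

{"method": "step_arm", "body": {
  "offset": [
    [0,0,0],
    [0,0,0],
    [0,0,0],
    [0,0,0]
  ],
  "rotation": [
    [0,0,3],
    [0,0,3],
    [0,0,3],
    [0,0,3]
  ]
}}

```text
clock: 7.9
position: [0.5013, -0.0391, 0.2416]
orientation: [-1.387, -2.661, -0.803]
wrist_force: [-3.1, -1.0, 6.8]
grip_width: 0.0133
gripper_force: 60.1
```

```bash
python3 st.py
```

```text
t 7.9 turn [-3.000e-02 -2.000e-02  6.014e+01] F_tool [ 2.86  0.05 -6.98] M_tool [ 0.638  0.41  -0.141] q [ 0.25  0.62  0.13  1.88 -0.87  0.83  1.63] tau7 1.008 w 0.01328512947808019 60.116071701049805 dev [-0.0006 -0.0005 -0.0002]
```

{"method": "step_arm", "body": {
  "offset": [
    [0,0,0],
    [0,0,0],
    [0,0,0],
    [0,0,0]
  ],
  "rotation": [
    [0,0,3],
    [0,0,3],
    [0,0,3],
    [0,0,3]
  ]
}}

```text
clock: 8.4
position: [0.5013, -0.0391, 0.2416]
orientation: [-1.63, -2.461, -0.78]
wrist_force: [-3.3, -0.9, 6.6]
grip_width: 0.0134
gripper_force: 60.1
```

```bash
python3 st.py
```

```text
t 8.4 turn [-4.000e-02 -1.000e-02  7.213e+01] F_tool [ 2.92 -0.79 -6.79] M_tool [ 0.691  0.347 -0.176] q [ 0.22  0.62  0.19  1.88 -0.9   0.85  1.45] tau7 1.022 w 0.013427293563839553 60.12560963630676 dev [-0.0007 -0.0003 -0.0002]
```

{"method": "step_arm", "body": {
  "offset": [
    [0,0,0],
    [0,0,0],
    [0,0,0],
    [0,0,0]
  ],
  "rotation": [
    [0,0,3],
    [0,0,3],
    [0,0,3],
    [0,0,3]
  ]
}}

```text
clock: 8.9
position: [0.5012, -0.039, 0.2415]
orientation: [-1.848, -2.241, -0.749]
wrist_force: [-3.5, 0.2, 7.1]
grip_width: 0.0129
gripper_force: 60.4
```

```bash
python3 st.py
```

```text
t 8.9 turn [-3.000e-02  1.000e-02  8.411e+01] F_tool [ 3.93 -1.32 -6.74] M_tool [ 0.577  0.301 -0.409] q [ 0.18  0.62  0.24  1.89 -0.93  0.88  1.27] tau7 0.601 w 0.01289038678378036 60.35282492637634 dev [-0.0006 -0.0003 -0.0002]
```

{"method": "step_arm", "body": {
  "offset": [
    [0,0,0],
    [0,0,0],
    [0,0,0],
    [0,0,0]
  ],
  "rotation": [
    [0,0,3],
    [0,0,3],
    [0,0,3],
    [0,0,3]
  ]
}}

```text
clock: 9.4
position: [0.5013, -0.039, 0.2416]
orientation: [-2.041, -2.004, -0.713]
wrist_force: [-2.3, 0.0, 9.0]
grip_width: 0.013
gripper_force: 60.2
```

```bash
python3 st.py
```

```text
t 9.4 turn [-6.000e-02 -0.000e+00  9.614e+01] F_tool [ 4.27 -0.51 -8.27] M_tool [0.601 0.057 0.06 ] q [ 0.16  0.63  0.29  1.89 -0.95  0.9   1.09] tau7 1.276 w 0.01298376215157946 60.17268240451813 dev [-0.0006  0.0001 -0.0002]
```

{"method": "step_arm", "body": {
  "offset": [
    [0,0,0],
    [0,0,0]
  ],
  "rotation": [
    [0,0,3],
    [0,0,3]
  ]
}}

```text
clock: 9.65
position: [0.5013, -0.039, 0.2416]
orientation: [-2.128, -1.881, -0.691]
wrist_force: [-2.1, -0.1, 6.5]
grip_width: 0.0129
gripper_force: 60.1
```

```bash
python3 st.py
```

```text
t 9.65 turn [-5.0000e-02 -0.0000e+00  1.0214e+02] F_tool [ 2.87 -1.09 -6.13] M_tool [ 0.651  0.115 -0.045] q [ 0.14  0.63  0.32  1.89 -0.97  0.92  1.  ] tau7 1.172 w 0.012916565297503473 60.11383295059204 dev [-0.0007  0.0001 -0.0002]
```

{"method": "step_arm", "body": {
  "offset": [
    [0,0,0],
    [0,0,0]
  ],
  "rotation": [
    [0,0,3],
    [0,0,3]
  ]
}}

```text
clock: 9.9
position: [0.5013, -0.039, 0.2416]
orientation: [-2.208, -1.755, -0.669]
wrist_force: [-2.9, -0.7, 7.1]
grip_width: 0.0133
gripper_force: 60.1
```

```bash
python3 st.py
```

```text
t 9.9 turn [-6.0000e-02  0.0000e+00  1.0814e+02] F_tool [ 2.45 -1.93 -7.07] M_tool [ 0.62   0.015 -0.002] q [ 0.13  0.64  0.35  1.89 -0.98  0.93  0.9 ] tau7 1.186 w 0.013275855836227228 60.13043403625488 dev [-0.0006  0.0002 -0.0002]
```

Torque peaked (0.41 N·m at 84°), snapped through, and has now settled near zero, so one click is complete. I'll release and back off.

{"method": "step_arm", "body": {
  "offset": [
    [0,0,0],
    [0,0,0],
    [0,0,0],
    [0,0,0],
    [0,0,0],
    [0,0,0],
    [0,0,0]
  ],
  "rotation": [
    [0,0,0],
    [0,0,0],
    [0,0,0],
    [0,0,0],
    [0,0,0],
    [0,0,0],
    [0,0,0]
  ],
  "claw": -1
}}

```text
clock: 10.78
position: [0.5013, -0.0392, 0.2412]
orientation: [-2.207, -1.757, -0.668]
wrist_force: [-0.3, 0.5, 1.2]
grip_width: 0.0853
gripper_force: 0.0
```

{"method": "step_arm", "body": {
  "offset": [
    [0,0,-0.015],
    [0,0,-0.02],
    [0,0,-0.02],
    [0,0,-0.02],
    [0,0,-0.02],
    [0,0,-0.02],
    [0,0,0]
  ],
  "rotation": [
    [0,0,0],
    [0,0,0],
    [0,0,0],
    [0,0,0],
    [0,0,0],
    [0,0,0],
    [0,0,0]
  ]
}}

```text
clock: 11.65
position: [0.4781, -0.093, 0.3421]
orientation: [-2.21, -1.757, -0.67]
wrist_force: [0.2, -0.8, -0.1]
grip_width: 0.0853
gripper_force: 0.0
```

```bash
python3 bar.py d.png; python3 - <<'E'
import cv2
im=cv2.imread('pics/d.png');cv2.imwrite('pics/d2.png',cv2.resize(im[100:400,150:600],None,fx=1.7,fy=1.7,interpolation=cv2.INTER_CUBIC))
E
```

```text
q [ 0.19   0.509  0.436  1.715 -0.789  1.199  0.75 ]
4157
[[0.1124, 129.0], [0.1133, 532.0], [0.1142, 1044.0], [0.1151, 813.0], [0.116, 253.0], [0.1487, 319.0], [0.1496, 395.0], [0.1504, 126.0]]
top 964 c [ 0.4967 -0.0516  0.2685] n [-0.187 -0.457  0.87 ] long [-0.18  -0.854 -0.488] ext 0.0542 0.014
disc 2778 c [ 0.5031 -0.0339  0.2391] n [-0.191 -0.461  0.866] long [-0.969  0.231 -0.091] ext 0.0672 0.0666
grip in tool [0.0021 0.0013 0.0989] axis in tool [ 0.003 -0.013 -1.   ]
bar in tool [-1.    -0.008 -0.005]
```

View pics/d2.png

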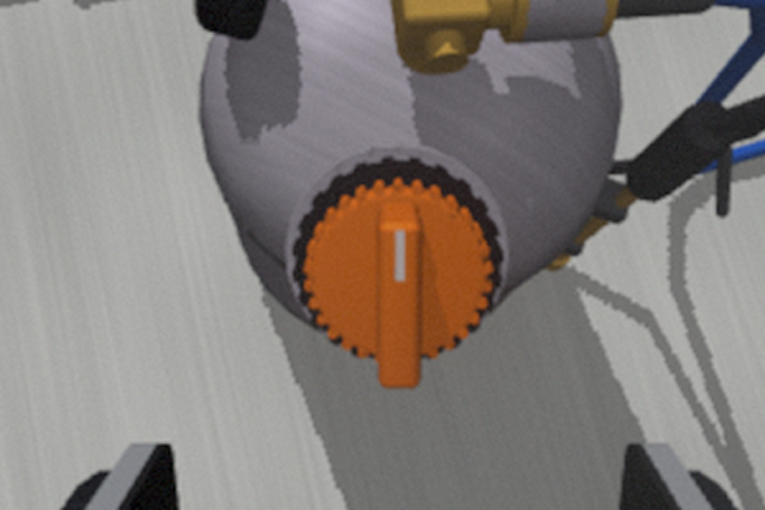

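The bar is still aligned with the tool, so it didn't slip in the grip. The skirt rib isn't visible from here. I'll go above the lever and check from the other cameras.

```bash
python3 - <<'E'
from h import *
x=np.array([.12,.99,0]);x/=np.linalg.norm(x);z=np.array([0,0,-1.]);y=np.cross(z,x)
T=R.from_matrix(np.array([x,y,z]).T)
print(R.from_rotvec(arm.get_obs()['orientation']).as_matrix().round(2))
rows([.598,.13,.39],T,9)
E
```

```text
[[ 0.17  0.96  0.2 ]
 [ 0.85 -0.25  0.46]
 [ 0.49  0.09 -0.87]]
9 offset [[0.026, 0.0072, 0.0093], [0.0264, 0.0077, 0.0077], [0.0267, 0.0081, 0.0061], [0.0269, 0.0084, 0.0045], [0.027, 0.0088, 0.0028], [0.0271, 0.0091, 0.0012], [0.027, 0.0095, -0.0005], [0.0268, 0.0097, -0.0021], [0.0265, 0.01, -0.0038]] rotation [[0.8, -3.24, -0.66], [0.8, -3.24, -0.66], [0.8, -3.24, -0.66], [0.8, -3.24, -0.66], [0.8, -3.24, -0.66], [0.8, -3.24, -0.66], [0.8, -3.24, -0.66], [0.8, -3.24, -0.66], [0.8, -3.24, -0.66]]
```

{"method": "step_arm", "body": {
  "offset": [
    [0.026,0.0072,0.0093],
    [0.0264,0.0077,0.0077],
    [0.0267,0.0081,0.0061],
    [0.0269,0.0084,0.0045],
    [0.027,0.0088,0.0028],
    [0.0271,0.0091,0.0012],
    [0.027,0.0095,-0.0005],
    [0.0268,0.0097,-0.0021],
    [0.0265,0.01,-0.0038],
    [0,0,0]
  ],
  "rotation": [
    [0.8,-3.24,-0.66],
    [0.8,-3.24,-0.66],
    [0.8,-3.24,-0.66],
    [0.8,-3.24,-0.66],
    [0.8,-3.24,-0.66],
    [0.8,-3.24,-0.66],
    [0.8,-3.24,-0.66],
    [0.8,-3.24,-0.66],
    [0.8,-3.24,-0.66],
    [0,0,0]
  ]
}}

```text
clock: 12.95
position: [0.5983, 0.1333, 0.3878]
orientation: [-2.345, -2.088, 0.005]
wrist_force: [-0.4, -0.6, 0.3]
grip_width: 0.0849
gripper_force: 0.0
```

```bash
cat > lev.py <<'E'
from h import *
s=snapshot('wrist');o=arm.get_obs();print('q',o['joint_positions'].round(2),o['position'],o['clock'])
W=world(s);h=cv2.cvtColor(s['image'],cv2.COLOR_RGB2HSV);H,S,V=[h[...,i] for i in range(3)]
m=(H>100)&(H<125)&(S>150)&(W[...,2]>.285)&(W[...,2]<.31)&(W[...,0]>.45)&(W[...,0]<.7)
P=W[m];c=P.mean(0);v=np.linalg.svd(P-c,full_matrices=False)[2]
a=(P-c)@v[0];b=(P-c)@v[1];mid=c+v[0]*(a.max()+a.min())/2+v[1]*(b.max()+b.min())/2
r=R.from_rotvec(o['orientation'])
print(len(P),mid,v[0],np.ptp(a),np.ptp(b),'in tool',r.inv().apply(mid-o['position']).round(4),r.inv().apply(v[0]).round(3))
E
python3 lev.py; python3 - <<'E'
from h import *
im=[]
P=np.array([.503,-.034,.239])
for n in('scene','side','wrist'):
  s=snapshot(n);q=R.from_rotvec(np.ravel(s['rvec'])).apply(P)+np.ravel(s['tvec'])
  u=int(s['fx']*q[0]/q[2]+s['cx']);v=int(s['fy']*q[1]/q[2]+s['cy'])
  k=25 if n!='wrist' else 70
  if not(0<u<512 and 0<v<384): print(n,u,v);continue
  c=s['image'][max(v-k,0):v+k,max(u-k,0):u+k,::-1];print(n,u,v)
  im.append(cv2.resize(c,(390,390),interpolation=cv2.INTER_CUBIC))
cv2.imwrite('pics/e.png',np.hstack(im[:2]))
if len(im)>2: cv2.imwrite('pics/e2.png',im[2])
E
```

```text
q [-0.49  0.73  0.61  0.99 -0.39  1.53 -0.11] [0.59798161 0.13147411 0.38823127] 13.0
1287 [0.59652069 0.12928164 0.29505552] [ 0.12496867  0.99214958 -0.00469563] 0.0653821664325473 0.014193647399834093 in tool [-0.0023 -0.0009  0.0932] [1.    0.007 0.004]
scene 261 170
side 251 174
wrist 193 309
```

View pics/e.png

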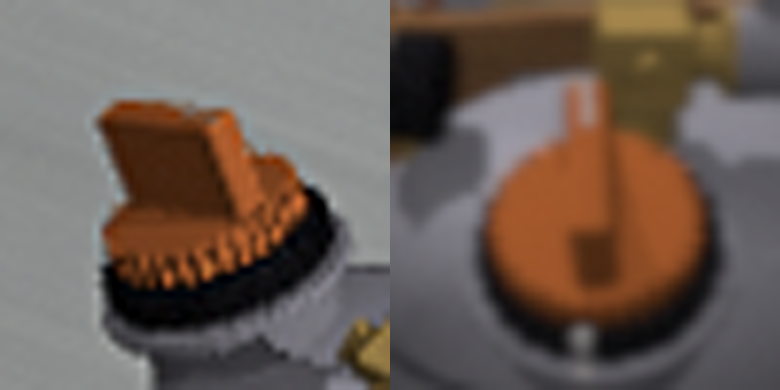

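The side crop shows the white rib meeting the white flange line at (582,340), so the skirt is home. Now the lever.

{"method": "step_arm", "body": {
  "offset": [
    [-0.001,-0.0005,0.019],
    [-0.001,-0.0005,0.019],
    [0,0,0.019],
    [0,0,0.019],
    [0,0,0.019],
    [0,0,0.019],
    [0,0,0]
  ],
  "rotation": [
    [0,0,0.4],
    [0,0,0],
    [0,0,0],
    [0,0,0],
    [0,0,0],
    [0,0,0],
    [0,0,0]
  ]
}}

```text
clock: 14.02
position: [0.5961, 0.1281, 0.2749]
orientation: [-2.357, -2.074, 0.003]
wrist_force: [-0.2, 0.1, 0.4]
grip_width: 0.0854
gripper_force: 0.0
```

{"method": "step_arm", "body": {
  "offset": [
    [0,0,0],
    [0,0,0],
    [0,0,0],
    [0,0,0],
    [0,0,0],
    [0,0,0],
    [0,0,0]
  ],
  "rotation": [
    [0,0,0],
    [0,0,0],
    [0,0,0],
    [0,0,0],
    [0,0,0],
    [0,0,0],
    [0,0,0]
  ],
  "claw": 1,
  "grip_force": 40
}}

```text
clock: 14.9
position: [0.5965, 0.1286, 0.2756]
orientation: [-2.357, -2.075, 0.001]
wrist_force: [-4.2, 0.6, 5.6]
grip_width: 0.015
gripper_force: 41.6
```

```bash
cat > sw.py <<'E'
from h import *
import sys
piv=np.array([.5865,.050]);o=arm.get_obs();p=o['position'];r=R.from_rotvec(o['orientation']);m=r.as_matrix()
d=p[:2]-piv;print('t',o['clock'],'lever',np.degrees(np.arctan2(d[1],d[0])).round(2),'r',np.hypot(*d).round(4),'toolx',np.degrees(np.arctan2(m[1,0],m[0,0])).round(2),'z',p[2],'F',r.inv().apply(o['wrist_force']).round(1),'M',r.inv().apply(o['torque']).round(2),'w',o['grip_width'],'q',o['joint_positions'].round(2))
E
python3 sw.py; python3 - <<'E'
from h import *
# one row: 5 deg ccw about the pivot, 80 mm behind the tool on its x
t=np.radians(5);print(-.08*(1-np.cos(t)),.08*np.sin(t))
E
```

```text
t 14.9 lever 82.77 r 0.0793 toolx 82.74 z 0.2756465782683237 F [ 0.1 -4.2 -5.6] M [ 0.79 -0.02  0.06] w 0.014973591336374976 q [-0.51  0.79  0.58  1.28 -0.43  1.2  -0.04]
-0.0003044241526603564 0.006972459419812654
```

{"method": "step_arm", "body": {
  "offset": [
    [-0.0003,-0.007,0],
    [-0.0003,-0.007,0],
    [-0.0003,-0.007,0],
    [-0.0003,-0.007,0],
    [-0.0003,-0.007,0],
    [-0.0003,-0.007,0]
  ],
  "rotation": [
    [0,0,-5],
    [0,0,-5],
    [0,0,-5],
    [0,0,-5],
    [0,0,-5],
    [0,0,-5]
  ]
}}

```text
clock: 15.65
position: [0.5565, 0.123, 0.2758]
orientation: [1.735, 2.617, 0.002]
wrist_force: [10.5, -0.6, -1.3]
grip_width: 0.0147
gripper_force: 40.9
```

```bash
python3 sw.py
```

```text
t 15.65 lever 112.32 r 0.0789 toolx 112.93 z 0.27577812392052203 F [-4.7  9.5  1.4] M [-2.11 -1.04 -0.47] w 0.014691013085308846 q [-0.49  0.69  0.44  1.44 -0.31  1.08  0.41]
```

{"method": "step_arm", "body": {
  "offset": [
    [-0.0003,-0.007,0],
    [-0.0003,-0.007,0],
    [-0.0003,-0.007,0],
    [-0.0003,-0.007,0],
    [-0.0003,-0.007,0],
    [-0.0003,-0.007,0],
    [-0.0003,-0.007,0],
    [-0.0003,-0.007,0],
    [-0.0003,-0.007,0]
  ],
  "rotation": [
    [0,0,-5],
    [0,0,-5],
    [0,0,-5],
    [0,0,-5],
    [0,0,-5],
    [0,0,-5],
    [0,0,-5],
    [0,0,-5],
    [0,0,-5]
  ]
}}

```text
clock: 16.77
position: [0.5154, 0.0796, 0.276]
orientation: [0.599, 3.077, 0.003]
wrist_force: [28.9, 2.6, -12.2]
grip_width: 0.0151
gripper_force: 43.8
```

```bash
python3 sw.py
```

```text
t 16.775 lever 157.37 r 0.077 toolx 157.95 z 0.2759942028073484 F [-25.7  13.2  12.4] M [-2.71 -5.37 -0.72] w 0.01506087142572431 q [-0.33  0.58  0.2   1.62 -0.14  0.95  1.11]
```

{"method": "step_arm", "body": {
  "offset": [
    [-0.002,0,0],
    [-0.002,0,0],
    [-0.0003,-0.0042,0],
    [-0.0003,-0.0042,0],
    [0,0,0]
  ],
  "rotation": [
    [0,0,0],
    [0,0,0],
    [0,0,-3],
    [0,0,-3],
    [0,0,0]
  ]
}}

```text
clock: 17.4
position: [0.5132, 0.0715, 0.2757]
orientation: [-0.439, -3.109, -0.004]
wrist_force: [-3.3, 10.2, 5.4]
grip_width: 0.0153
gripper_force: 48.2
```

```bash
python3 sw.py
```

```text
t 17.4 lever 163.64 r 0.0764 toolx 163.92 z 0.2756808988743245 F [ 6.   8.9 -5.4] M [-1.87  1.29 -0.87] w 0.015319890129872085 q [-0.29  0.58  0.17  1.62 -0.12  0.96  1.21]
```

Radial load is gone. I'll press on gently to the stop.

{"method": "step_arm", "body": {
  "offset": [
    [0,-0.0028,0],
    [0,-0.0028,0],
    [0,0,0]
  ],
  "rotation": [
    [0,0,-2],
    [0,0,-2],
    [0,0,0]
  ]
}}

```text
clock: 17.77
position: [0.5121, 0.0663, 0.2757]
orientation: [-0.331, -3.123, -0.004]
wrist_force: [0.1, 11.3, 3.2]
grip_width: 0.0145
gripper_force: 48.2
```

```bash
python3 sw.py
```

```text
t 17.775 lever 167.65 r 0.0762 toolx 167.92 z 0.2756976226183593 F [ 2.2 11.  -3.2] M [-2.24  0.61 -0.87] w 0.014485747742110698 q [-0.27  0.57  0.15  1.63 -0.1   0.95  1.27]
```

{"method": "step_arm", "body": {
  "offset": [
    [0,-0.0014,0],
    [0,-0.0014,0],
    [0,0,0]
  ],
  "rotation": [
    [0,0,-1],
    [0,0,-1],
    [0,0,0]
  ]
}}

```text
clock: 18.15
position: [0.5117, 0.0637, 0.2757]
orientation: [-0.276, -3.129, -0.005]
wrist_force: [1.5, 12.4, 2.8]
grip_width: 0.0152
gripper_force: 47.7
```

```bash
python3 sw.py
```

```text
t 18.15 lever 169.59 r 0.0761 toolx 169.91 z 0.27573906918321855 F [ 0.7 12.5 -2.8] M [-2.54  0.32 -0.83] w 0.015227634559388943 q [-0.26  0.57  0.14  1.63 -0.09  0.95  1.3 ]
```

{"method": "step_arm", "body": {
  "offset": [
    [0,-0.0014,0],
    [0,-0.0014,0],
    [0,0,0]
  ],
  "rotation": [
    [0,0,-1],
    [0,0,-1],
    [0,0,0]
  ]
}}

```text
clock: 18.52
position: [0.5116, 0.063, 0.2757]
orientation: [0.22, 3.133, 0.01]
wrist_force: [3.9, 25.5, -0.2]
grip_width: 0.0148
gripper_force: 41.5
```

```bash
python3 sw.py
```

```text
t 18.525 lever 170.17 r 0.076 toolx 171.96 z 0.275740034292308 F [-0.3 25.8  0.3] M [-5.32 -0.12 -0.17] w 0.014831723172861343 q [-0.25  0.57  0.12  1.63 -0.09  0.95  1.34]
```

{"method": "step_arm", "body": {
  "offset": [
    [0,-0.0014,0],
    [0,-0.0007,0],
    [0,0,0]
  ],
  "rotation": [
    [0,0,-1],
    [0,0,-0.5],
    [0,0,0]
  ]
}}

```text
clock: 18.9
position: [0.5117, 0.0628, 0.2758]
orientation: [0.178, 3.135, 0.014]
wrist_force: [6.1, 36.8, -1.5]
grip_width: 0.0147
gripper_force: 41.5
```

```bash
python3 sw.py
```

```text
t 18.9 lever 170.3 r 0.0759 toolx 173.5 z 0.27578863198086645 F [-1.9 37.2  1.8] M [-7.8  -0.62  0.54] w 0.014692906309286071 q [-0.24  0.57  0.11  1.63 -0.08  0.95  1.36]
```

The lever stopped at 170.3°, which matches the measured pipe direction. I'll relieve the load slightly and let go.

{"method": "step_arm", "body": {
  "offset": [
    [0,0.001,0],
    [0,0,0]
  ],
  "rotation": [
    [0,0,1.5],
    [0,0,0]
  ]
}}

```text
clock: 19.15
position: [0.5117, 0.0629, 0.2758]
orientation: [0.219, 3.133, 0.011]
wrist_force: [7.0, 31.0, -1.4]
grip_width: 0.0149
gripper_force: 41.6
```

{"method": "step_arm", "body": {
  "offset": [
    [0,0,0],
    [0,0,0],
    [0,0,0],
    [0,0,0],
    [0,0,0],
    [0,0,0],
    [0,0,0]
  ],
  "rotation": [
    [0,0,0],
    [0,0,0],
    [0,0,0],
    [0,0,0],
    [0,0,0],
    [0,0,0],
    [0,0,0]
  ],
  "claw": -1
}}

```text
clock: 20.02
position: [0.5107, 0.0579, 0.2755]
orientation: [-0.226, -3.132, -0.0]
wrist_force: [-0.1, 0.2, -0.0]
grip_width: 0.0853
gripper_force: 0.0
```

{"method": "step_arm", "body": {
  "offset": [
    [0,0,-0.015],
    [0,0,-0.02],
    [0,0,-0.025],
    [0,0,-0.025],
    [0,0,-0.025],
    [0,0,-0.02],
    [0,0,0],
    [0,0,0]
  ],
  "rotation": [
    [0,0,0],
    [0,0,0],
    [0,0,0],
    [0,0,0],
    [0,0,0],
    [0,0,0],
    [0,0,0],
    [0,0,0]
  ]
}}

```text
clock: 21.02
position: [0.5107, 0.0578, 0.4048]
orientation: [-0.226, -3.131, -0.0]
wrist_force: [-0.2, -0.3, 1.2]
grip_width: 0.0859
gripper_force: 0.0
```

```bash
python3 lev.py; python3 bar.py f0.png | grep -E 'top|bar'; python3 - <<'E'
from h import *
s=snapshot('wrist');save(s,'f.png',k=1)
P=np.array([.503,-.034,.239]);s=snapshot('side');q=R.from_rotvec(np.ravel(s['rvec'])).apply(P)+np.ravel(s['tvec'])
a=cv2.imread('pics/f.png');c=cv2.resize(s['image'][140:200,220:280,::-1],(384,384),interpolation=cv2.INTER_CUBIC)
cv2.imwrite('pics/g.png',cv2.resize(np.hstack([a,c]),(790,338)))
E
```

```text
q [-0.26  0.46  0.15  1.34 -0.07  1.34  1.32] [0.51065735 0.05782085 0.40475245] 21.075
1149 [0.51161318 0.06380945 0.29506545] [ 0.99178362 -0.12788683  0.00319558] 0.06457336903407965 0.014862427037906193 in tool [-0.0004  0.0061  0.1097] [-1.     0.016 -0.006]
top 496 c [ 0.4954 -0.0503  0.2685] n [-0.233 -0.441  0.866] long [0.169 0.859 0.483] ext 0.0544 0.0134
bar in tool [-0.042  0.874 -0.483]
```

View pics/g.png

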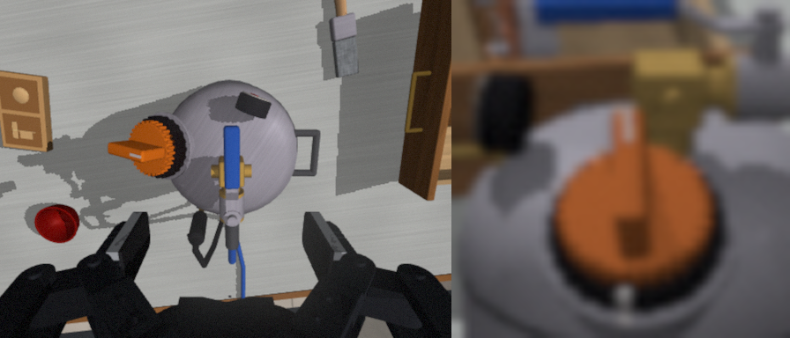

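The wrist view shows the lever lying along the pipe at (232,160), turned 89.8° from its start. The cap is unchanged, with the rib still on the line at (622,297) in the side crop. The bystanders haven't been touched.

```bash
python3 -c "
from workcell import arm
print(arm.hand_in())"
```

```text
the job is handed in; nothing more can be done
None
```

The filler cap is fully home and one click past its stop, the air lever was then swung round to its stop along the pipe, the sprayer is released with ramekin, mould and brush untouched, and the job was handed in at about 21 s.

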